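# Load and start the curing lamp

## Task

Cure the two enamelled medals: push their tray all the way into the curing lamp, then swing the amber hatch fully shut, and only then press the green start button right down and let it go. Only push gently with the fingertips: grip and lift nothing, do not touch the medals, and leave everything else on the bench where it is.

Things in the scene. Friction and masses are not known exactly. Their poses are not given: they have to be found in the camera images.
- curing_lamp: White fixed bench lamp. Origin on the bench (z 0) under the middle of the mouth; x points into the chamber, y left, z up. In mm: housing x 0 to 214, y -78 to 78, roof z 102. Its 30 high plinth reaches forward to x -130 as a loading shelf with 5 high guide rails. The mouth (x 0) is 112 wide, z 30 to 78. The tray slides in until its back edge meets the back wall at x 200.
- tray: Loose aluminium tray 202 x 104 mm, 0.5 kg, between the rails, partly in the chamber already. Origin: underside, middle of its front face; x points into the chamber. The front is an upright plate, 36 mm high, 6 thick, with a black pad; behind it lie the medals in nests, tops 12 mm over the underside. Fully in, the origin is at x -2 mm of the lamp, the plate flush with the mouth.
- tray_front (a point): The middle of the tray's front face (black pad), 21 mm above its underside, 51 mm above the bench: where to push. The loaded tray slides with about 2 to 5 N.
- hatch (a joint): Angle of the hatch in rad: 0 shut, grows as it opens towards the robot; starts at 1.5 to 1.8, stays where it is left (under 1 N at its edge moves it). Amber window in an aluminium frame, 156 mm wide, 8 thick, 37 to 100 mm above the bench, on an upright hinge at the lamp's right (-y) edge. A tray standing out over 7 mm blocks it.
- hatch_hinge (a point): On the hatch's upright hinge axis, at mid height (68 mm above the bench), 13 mm before the mouth plane and 78 mm right of its middle. x: normal to the hatch, from outer to inner face; y: along the hatch from hinge to free edge, which has a 10 mm black finger pull on the outside. Shut, these axes are parallel to the lamp's.
- hatch_push (a point): Point on the hatch's outer face at mid height, 116 mm from the hinge axis and 40 mm from the free edge; axes as hatch_hinge. The hinge axis lies 4 mm behind the outer face.
- start (a joint): Travel of the green start button in m: 0 is up, 0.006 fully down; a spring returns it, fully down takes about 4 N.
- start_top (a point): Centre of the top of the green start button, 26 mm across, on the lamp's roof, right of its middle and 62 mm behind the mouth. It is pressed straight down.
- gold_medal: Gold octagonal medal, 90 mm, 8 mm thick, loose in the tray's front nest. Origin at the centre of its underside, 54 mm behind the tray's front face.
- silver_medal: Silver octagonal medal, 90 mm, 8 mm thick, loose in the tray's back nest. Origin at the centre of its underside, 153 mm behind the tray's front face.
- jar_yellow: Yellow enamel jar with white cap, 38 mm across, 42 mm high, standing left of the lamp. Origin at the centre of its underside.
- jar_green: Green enamel jar with black cap, 38 mm across, 42 mm high, left of the lamp. Origin at the centre of its underside.
- jar_white: White enamel jar with white cap, 38 mm across, 42 mm high, left of the lamp. Origin at the centre of its underside.
- tip_tin: Blue closed tin, 65x89x28 mm, right of the lamp. Origin at the centre of its underside.
- brass_weight: Brass ring, 42 mm across, 10 mm high, lying left of the loading shelf. Origin at the centre of its underside.
- syringe_green: Green dispensing syringe lying right of the lamp, 154 mm long, 20 mm high. Origin at its underside near the middle.
- tweezers: Steel tweezers, 124 mm long, 9 mm high, lying right of the lamp. Origin at the centre of the underside.
- touch_brush: Round brush with wooden handle, 159 mm long, 10 mm high, lying right of the lamp. Origin at its underside near the middle.
There are look-alikes about, which are no part of the job. There is more than one size of the tray; the job needs the larger.

How it is judged (in metres and radians):
On the way, in this order (a step that is already met when the one before it is completed fails the run):
1. the tray is all the way in (x of tray in the frame of curing_lamp above -0.008 m and z of tray in the frame of curing_lamp below 0.034 m), for 0.2 s.
2. the hatch is shut (value of joint hatch below 0.035 rad), for 0.2 s.
3. the start button is pressed down (value of joint start above 0.0042 m), for 0.05 s.
At the end, for the whole second after the job is handed in: The tray is within 6 mm of fully in and flat on the shelf, both medals lie in their nests, the hatch is shut (under 0.035 rad), the start button has been pressed (over 4.2 mm) and is up again, all at rest (all of step 1 and x of gold_medal in the frame of tray between 0.0425 and 0.0665 m and z of each of gold_medal, silver_medal in the frame of tray below 0.009 m and x of silver_medal in the frame of tray between 0.141 and 0.165 m and value of joint hatch below 0.035 rad and value of joint start below 0.0015 m and linear speed of tray below 0.01 m/s); the robot touches nothing.
It fails at once if the start button is pressed while the hatch is open or the tray is out (value of joint start above 0.003 m and (value of joint hatch above 0.06 rad or not (x of tray in the frame of curing_lamp above -0.008 m and z of tray in the frame of curing_lamp below 0.034 m))).
It fails at once if the tray is lifted or tipped (height (world z) of tray above 0.04 m or angle between tray's own z axis and vertical above 0.1 rad).
It fails at once if the tray or any part of the lamp is squeezed, or pushed hard, with over 35 N (contact force between the fingers and tray above 35 N or contact force between the fingers and curing_lamp above 35 N).
It fails at once if a medal is touched by the fingers or leaves its nest (contact force between the fingers and gold_medal above 0.5 N or contact force between the fingers and silver_medal above 0.5 N or not (x of gold_medal in the frame of tray between 0.0425 and 0.0665 m and z of gold_medal in the frame of tray below 0.009 m) or not (x of silver_medal in the frame of tray between 0.141 and 0.165 m and z of silver_medal in the frame of tray below 0.009 m)).
It fails at once if another thing on the bench is moved more than 20 mm (distance of any of jar_yellow, jar_green, jar_white, tip_tin, brass_weight, syringe_green, tweezers, touch_brush from where it was at the start of the episode above 0.02 m).
It also fails if it takes over 58 s, if anything falls off the work surface, if the arm or the gripper's body presses on something with over 40 N, if the wrist force passes 120 N, or if a joint passes its speed limit or range.

## Robot

A 6-joint arm with a two-finger parallel gripper is mounted at the origin on a cart in front of the work surface, level with it; the furniture and walls round the work are solid. World frame = base frame: x ahead of the robot, y to its left, z up, the work surface at z = 0. Lengths are in m, angles in degrees, forces in N, time in s.
With the tool pointing down it reaches from about 0.325 to 0.775 m from the base axis. Payload 5.5 kg.
Tool frame: the origin (TCP) lies at the centre of the arm's flange, where the gripper is bolted on; the fingertips stand 182 mm ahead of it and the grasp point (between the pads) lies 163 mm ahead of it; z points along the fingers, y is the line along which they close (so a half turn about z gives the same grasp; the last joint's range is limited). The gripper opens to 88 mm and grips with 3 to 60 N. Pads are 20 mm wide; open, the fingers measure 115 mm over their backs; the gripper's body (75 mm by 178 mm) begins 61 mm behind the grasp point.
Start: joints at [-68.852, 5.22, 70.514, -0, 104.267, -3.249], TCP at [0.248, -0.546, 0.405] pointing down, gripper open.
Joint ranges: [-164.24, 164.24], [-49.07, 125.15], [9.68, 141.18], [-86.29, 266.29], [3.28, 154.24], [-151.56, 151.56]. Speed limits (degrees/s): [147.25, 147.25, 172.46, 180, 180, 180].

## Interface

Orientations are given as [roll, pitch, yaw] about the fixed x, y, z axes, in that order (R = Rz(yaw) Ry(pitch) Rx(roll)).
In Python, from station import r gives the robot as it stands. The module is installed in compiled form; this text tells all that it offers. Calls block until the motion is done:
- r.reach(position, orientation): joint-space move of the TCP to a pose.
- r.servo_line(position, rotation=None, speed=0.15): straight line of the TCP; rotation=None keeps the orientation; speed is the mean speed in m/s.
- r.move_joints(angles): joint-space move.
- r.let_go() and r.grab(squeeze=None): open the fingers fully, or close them until they stop; squeeze is the grip in N (None keeps the last).
- r.wait(seconds).
- r.inverse_kinematics(position, orientation): joint angles nearest the present ones, or None.
- r.sense(): the state.
- r.snapshot(name): name is "scene" or "side" or "wrist"; returns a dict with "frame" (400x640x3 uint8, red, green, blue), "fx", "fy", "cx", "cy" (pixels), "R" (3x3) and "t" (3): a world point X has camera coordinates R X + t. Camera axes: x right, y down, z forward; pixel columns grow to the right and rows downward; lengths in m; the calibration is good to about 2 mm. The wrist camera is an equidistant fisheye: a pixel r from the principal point sees the ray r / f radians off the axis. A picture is of the moment at which its call begins. There is no depth.
A pose or a line that the arm cannot do raises r.IKError and nothing moves.
- r.hand_in(): hands the job in; it is judged then, once.
The state is a dict: "clock": time; "joints": joint angles; "joint_vel": joint speeds; "joint_torque": joint torques, N m; "tcp_pos": TCP position; "orientation": TCP orientation; "contact_force": force on the tool from outside, world axes, zero at the start; "torque": the same for the moment, N m; "opening": finger opening in m; "gripper_force": force on a finger pad.
Only numpy, scipy, OpenCV 4.12 (cv2) and the standard library are available. Lean on these libraries where they do the work, as an engineer would, in place of code of your own. Each camera call takes 0.05 s, during which the arm holds its last target. There are 200 camera calls.

## Working session

There is one attempt and no reset: what is moved stays moved. The work goes in short steps, each a Python script; the robot and the scene stay as the last script left them, time stands still between calls to the robot, and variables do not carry over. Pictures are saved under pics/ and viewed, at most 10 in all, crops included, and the job is handed in when it is done.

```bash
mkdir -p pics; python3 - <<'E'
from station import r
import cv2,numpy as np,pickle
d={}
for n in("scene","side","wrist"):
    s=r.snapshot(n); d[n]=s
    cv2.imwrite(f"pics/{n}0.png",s["frame"][:,:,::-1]); print(n,s["fx"],s["cx"],s["cy"],(-np.array(s["R"]).T@s["t"]).round(3))
pickle.dump(d,open("s0.pkl","wb"))
print(r.sense())
E
```

```text
scene 366.07178518742535 315.54566259813026 191.98869863731684 [ 0.27  -0.368  0.735]
side 453.0674829508591 320.95647786485665 194.14258299644862 [0.203 0.614 1.117]
wrist 309.70691628693146 318.531030485358 194.4276466241347 [ 0.319 -0.514  0.383]
{'clock': 0.15, 'joints': array([-6.88529114e+01,  5.25180424e+00,  7.05659362e+01, -5.78385328e-04,
        1.04266655e+02, -3.24833926e+00]), 'joint_vel': array([-0.02074485, -0.17690727, -0.18911236, -0.04840385,  0.03884906,
       -0.04462544]), 'joint_torque': array([ 1.78415281e-03, -4.47045386e+01, -4.06907952e+01,  6.99333055e-02,
        2.74992466e-02, -1.26687064e-04]), 'tcp_pos': array([ 0.24783408, -0.54646868,  0.40378194]), 'orientation': array([-1.79915708e+02, -4.22233974e-03,  2.43952827e+01]), 'contact_force': array([-0.13654952, -0.65914882, -0.09079425]), 'torque': array([-0.01174719, -0.01612182,  0.04255335]), 'gripper_force': 0.0, 'opening': 0.08765919802981705}
```

View pics/scene0.png

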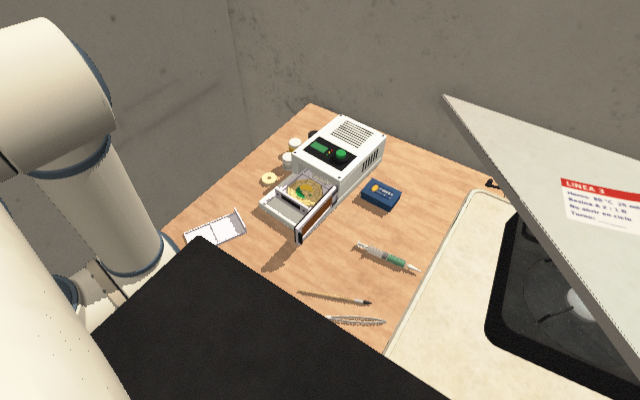

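View pics/side0.png

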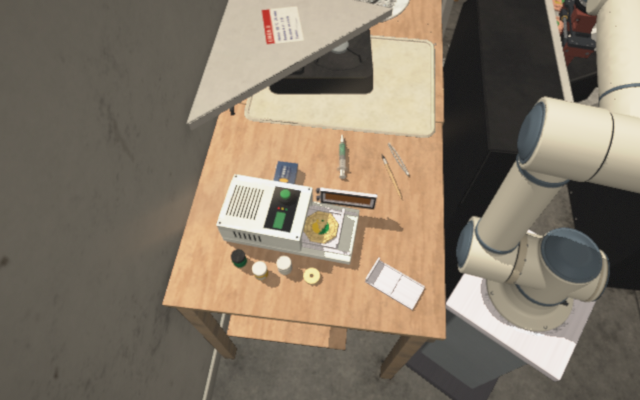

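Scene view: lamp at about (340,150), its tray with the gold medal at (310,190), hatch open at (318,218), green button at (341,154). There is an empty white tray on the bench at (215,228). Side view: lamp at (265,215), loaded tray at (325,228), hatch at (347,198), button at (285,194), empty tray at (395,284). The loaded tray, sitting between the lamp's rails, is the one that fits. I'll confirm it in an enlarged crop.

```bash
python3 - <<'E'
import cv2
a=cv2.imread("pics/side0.png")[165:275,210:370]; b=cv2.imread("pics/scene0.png")[100:260,240:400]
cv2.imwrite("pics/sidec.png",cv2.resize(a,None,fx=5,fy=5,interpolation=cv2.INTER_CUBIC))
cv2.imwrite("pics/scenec.png",cv2.resize(b,None,fx=3.75,fy=3.75,interpolation=cv2.INTER_CUBIC))
E
```

```text
(no output)
```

View pics/sidec.png

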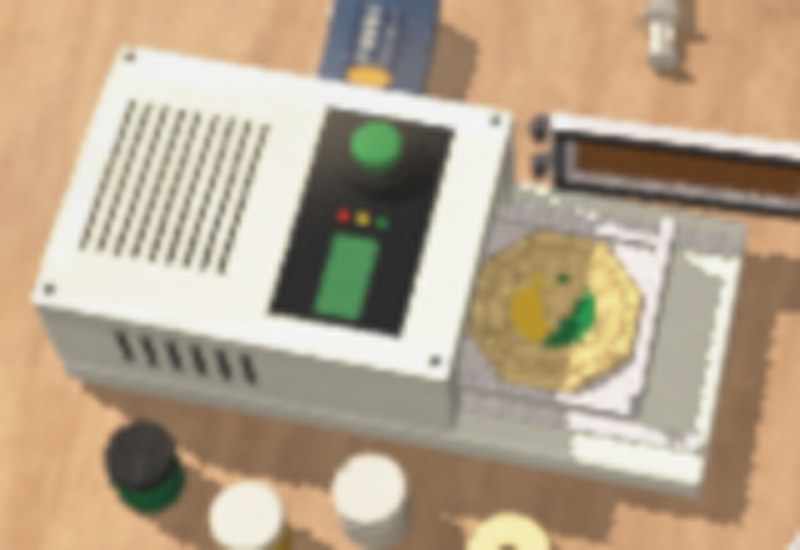

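View pics/scenec.png

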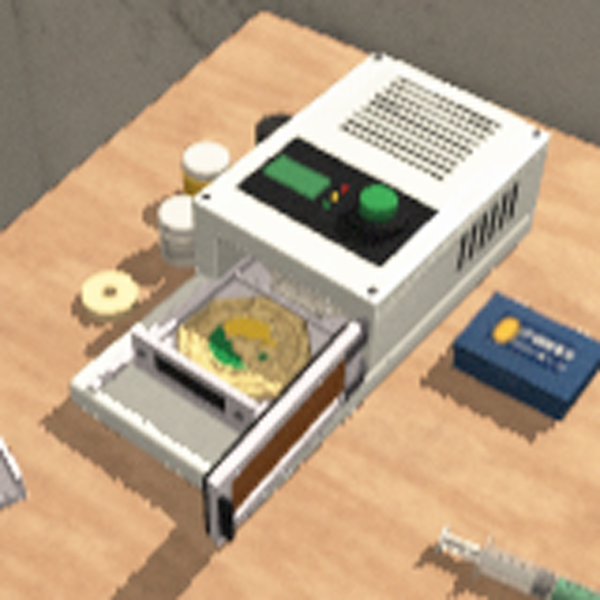

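Confirmed: the tray on the shelf holds the gold medal and has an upright plate with a black pad. Crop corners of the lamp roof are side (122,46), (513,113), (455,378), (35,303) and scene (380,50), (550,130), (372,302), (197,200). The next step is to measure these points.

```bash
cat > h.py <<'E'
import cv2,numpy as np,pickle
def ray(s,p):
    R=np.array(s["R"]); t=np.array(s["t"]).ravel()
    d=R.T@np.array([(p[0]-s["cx"])/s["fx"],(p[1]-s["cy"])/s["fy"],1]); return -R.T@t,d/np.linalg.norm(d)
def plane(s,p,z):
    o,d=ray(s,p); return o+d*(z-o[2])/d[2]
def tri(s1,p1,s2,p2):
    A=[];b=[]
    for o,d in(ray(s1,p1),ray(s2,p2)):
        P=np.eye(3)-np.outer(d,d);A.append(P);b.append(P@o)
    x,res,_,_=np.linalg.lstsq(np.vstack(A),np.hstack(b),rcond=None); return x,float(np.sqrt(res[0]))
def side(u,v):return((u+.5)/5-.5+210,(v+.5)/5-.5+165)
def scene(u,v):return((u+.5)/3.75-.5+240,(v+.5)/3.75-.5+100)
def green(s,box):
    x0,y0,x1,y1=box; h=cv2.cvtColor(s["frame"],cv2.COLOR_RGB2HSV)[y0:y1,x0:x1]
    m=cv2.inRange(h,(45,110,60),(80,255,255)); n,l,st,c=cv2.connectedComponentsWithStats(m); 
    return [(st[i,4],tuple((c[i]+[x0,y0]).round(1))) for i in range(1,n) if st[i,4]>15]
E
python3 - <<'E'
from h import *
d=pickle.load(open("s0.pkl","rb")); S,C=d["side"],d["scene"]
ps=[(35,303),(122,46),(513,113),(455,378)]; pc=[(380,50),(550,130),(372,302),(197,200)]
for n,a,b in zip("BL BR FR FL".split(),ps,[pc[0],pc[1],pc[2],pc[3]]):
    pa,pb=side(*a),scene(*b); print(n,plane(S,pa,.102).round(4),plane(C,pb,.102).round(4),[np.round(q,4) for q in tri(S,pa,C,pb)])
print(green(S,(265,180,310,235)),green(C,(300,130,360,170)))
m=[np.mean([plane(S,side(*p),.102) for p in ps],0),np.mean([plane(C,scene(*p),.102) for p in pc],0)];print(m)
# least squares pose, model corners BL,BR,FR,FL
M=np.array([[214,78],[214,-78],[0,-78],[0,78]])/1000
from scipy.spatial.transform import Rotation as Ro
for s,f,p in((S,side,ps),(C,scene,pc)):
    W=np.array([plane(s,f(*q),.102)[:2] for q in p]); A=M-M.mean(0);B=W-W.mean(0)
    U,_,Vt=np.linalg.svd(A.T@B);R=(U@Vt).T; o=W.mean(0)-R@M.mean(0)
    print("origin",o.round(4),"yaw",np.degrees(np.arctan2(R[1,0],R[0,0])).round(2),"res mm",((A@R.T-B)*1000).round(1).tolist())
E
```

```text
BL [0.7076 0.3682 0.102 ] [0.7132 0.3675 0.102 ] [array([0.7107, 0.3674, 0.1012]), np.float64(0.0035)]
BR [0.7757 0.2294 0.102 ] [0.7781 0.233  0.102 ] [array([0.775 , 0.2301, 0.1047]), np.float64(0.001)]
FR [0.5843 0.1376 0.102 ] [0.5834 0.1395 0.102 ] [array([0.5832, 0.1384, 0.1035]), np.float64(0.0007)]
FL [0.5152 0.2748 0.102 ] [0.5214 0.2739 0.102 ] [array([0.5186, 0.274 , 0.1012]), np.float64(0.0042)]
[(np.int32(39), (np.float64(285.0), np.float64(194.3))), (np.int32(110), (np.float64(278.8), np.float64(220.0)))] [(np.int32(99), (np.float64(318.8), np.float64(146.8))), (np.int32(87), (np.float64(340.5), np.float64(153.6)))]
[array([0.64570697, 0.25246635, 0.102     ]), array([0.64901741, 0.25345766, 0.102     ])]
origin [0.5495 0.2056] yaw 26.0 res mm [[0.1, 1.3], [0.4, -0.1], [-0.6, -2.1], [0.1, 0.9]]
origin [0.5526 0.2072] yaw 25.64 res mm [[-1.5, 2.6], [1.2, -3.5], [2.9, -2.6], [-2.6, 3.6]]
```

```bash
python3 - <<'E'
from h import *
from station import r
d=pickle.load(open("s0.pkl","rb")); S,C=d["side"],d["scene"]
o=np.array([.551,.2064]);y=np.radians(25.85);R=np.array([[np.cos(y),-np.sin(y)],[np.sin(y),np.cos(y)]])
L=lambda w:((R.T@(w[:2]-o))*1000).round(1)
b,e=tri(S,(285.0,194.3),C,(340.5,153.6));print("button",b.round(4),e,L(b))
print("plate top side",[L(plane(S,side(*p),.066)) for p in((672,218),(635,415))],"scene",[L(plane(C,scene(*p),.066)) for p in((135,327),(260,415))])
print("shelf end side",[L(plane(S,side(*p),.035)) for p in((745,228),(700,460))])
print("hatch top side view: hinge end/…",[L(plane(S,side(*p),.1)) for p in((553,115),(556,130),(800,150),(800,160))])
print("hatch scene top: free/ hinge",[L(plane(C,scene(*p),.1)) for p in((208,472),(358,325),(215,480))])
print("panel tip",tri(S,(190,122),C,(443,95)),"label",tri(S,(264,44),C,(561,180)),)
print("black corner z0",plane(C,(200,238),0),"side black",plane(S,(443,45),0),plane(S,(470,270),0))
E
python3 - <<'E'
import cv2
a=cv2.imread("pics/side0.png")[185:220,310:385]
cv2.imwrite("pics/hc.png",cv2.resize(a,None,fx=10,fy=10,interpolation=cv2.INTER_CUBIC))
E
```

```text
button [0.6212 0.2036 0.1185] 0.0006308200695365555 [ 61.9 -33.1]
plate top side [array([-90.3, -50.4]), array([-90.7,  64. ])] scene [array([-86.7,  52.3]), array([-92.9, -58.1])]
shelf end side [array([-128.8,  -68.7]), array([-126.3,   68.7])]
hatch top side view: hinge end/… [array([-20.5, -80.5]), array([-23.8, -71.8]), array([-150.4,  -84.3]), array([-151.2,  -78.3])]
hatch scene top: free/ hinge [array([-164.4,  -78.1]), array([-19.8, -78. ]), array([-166.2,  -84.8])]
panel tip (array([0.92242078, 0.21444908, 0.19432503]), 4.306726305182275e-05) label (array([ 0.96050118, -0.12569446,  0.18652369]), 0.0036709876685647774)
black corner z0 [0.24271166 0.19741873 0.        ] side black [ 0.60901875 -0.65229412  0.        ] [0.14213356 0.04287292 0.        ]
```

View pics/hc.png

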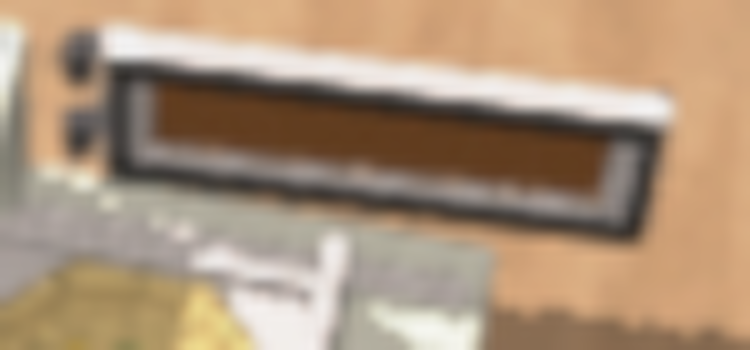

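View pics/wrist0.png

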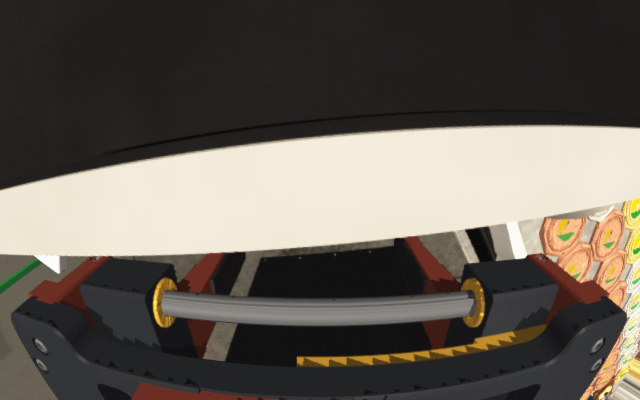

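The hatch crop shows the top edge running from (110,40) near the hinge to (670,105), with the inner amber face visible, so the angle is about 1.6. The wrist view shows the gripper at the bottom and a large cream and black slab ahead of it at rows 0–240. That slab could be in the way, so I'll locate it before moving.

```bash
python3 - <<'E'
from h import *
d=pickle.load(open("s0.pkl","rb")); S,C,W=d["side"],d["scene"],d["wrist"]
def proj(s,X):
    c=np.array(s["R"])@X+np.ravel(s["t"]); return (c[0]/c[2]*s["fx"]+s["cx"],c[1]/c[2]*s["fy"]+s["cy"])
print("wrist axis",np.array(W["R"]).round(2).tolist(),"scene axis",np.array(C["R"])[2].round(2),"side axis",np.array(S["R"])[2].round(2))
for h in(-.4,-.2,0,.1,.2,.3,.4,.5):
    P=[plane(C,p,h) for p in((200,238),(92,345),(440,395))]
    print(h,[(q[:2].round(2).tolist(),np.round(proj(S,q)).tolist()) for q in P])
def wr(p):
    v=np.array([p[0]-W["cx"],p[1]-W["cy"]]);rr=np.hypot(*v);a=rr/W["fx"];c=np.r_[v/rr*np.sin(a),np.cos(a)]
    R=np.array(W["R"]);return -R.T@np.ravel(W["t"]),R.T@c
for p in((0,188),(320,118),(560,112),(0,255),(320,240),(640,200)):
    o,D=wr(p);print(p,[(o+D*(h-o[2])/D[2])[:2].round(2).tolist() for h in(.3,.2,.1,0)])
E
```

```text
wrist axis [[0.41, -0.91, -0.0], [-0.87, -0.4, 0.28], [-0.26, -0.12, -0.96]] scene axis [ 0.29  0.59 -0.75] side axis [ 0.3  -0.4  -0.86]
-0.4 [([0.23, 0.51], [335.0, 418.0]), ([-0.16, 0.26], [488.0, 433.0]), ([0.7, -0.3], [358.0, 163.0])]
-0.2 [([0.24, 0.35], [367.0, 361.0]), ([-0.08, 0.15], [505.0, 374.0]), ([0.62, -0.31], [381.0, 140.0])]
0 [([0.24, 0.2], [406.0, 294.0]), ([-0.01, 0.04], [524.0, 304.0]), ([0.55, -0.32], [410.0, 111.0])]
0.1 [([0.25, 0.12], [428.0, 255.0]), ([0.03, -0.01], [536.0, 264.0]), ([0.51, -0.33], [427.0, 93.0])]
0.2 [([0.25, 0.04], [453.0, 212.0]), ([0.07, -0.07], [548.0, 219.0]), ([0.47, -0.34], [448.0, 73.0])]
0.3 [([0.25, -0.03], [480.0, 165.0]), ([0.11, -0.13], [562.0, 170.0]), ([0.43, -0.34], [471.0, 49.0])]
0.4 [([0.26, -0.11], [510.0, 111.0]), ([0.14, -0.18], [577.0, 116.0]), ([0.4, -0.35], [499.0, 22.0])]
0.5 [([0.26, -0.19], [545.0, 52.0]), ([0.18, -0.24], [595.0, 55.0]), ([0.36, -0.35], [533.0, -12.0])]
(0, 188) [[0.24, -0.39], [0.14, -0.25], [0.05, -0.1], [-0.05, 0.05]]
(320, 118) [[0.32, -0.52], [0.31, -0.52], [0.31, -0.52], [0.3, -0.52]]
(560, 112) [[0.36, -0.59], [0.4, -0.67], [0.44, -0.76], [0.49, -0.84]]
(0, 255) [[0.2, -0.39], [0.05, -0.24], [-0.09, -0.09], [-0.23, 0.06]]
(320, 240) [[0.28, -0.53], [0.24, -0.55], [0.2, -0.57], [0.16, -0.59]]
(640, 200) [[0.35, -0.66], [0.4, -0.84], [0.44, -1.01], [0.49, -1.19]]
```

```bash
python3 - <<'E'
from h import *
from station import r
p=r.sense()["tcp_pos"]; 
try: r.servo_line([p[0],p[1],p[2]+.15])
except r.IKError: print("ik"); r.servo_line([p[0],p[1],p[2]+.08])
s0=pickle.load(open("s0.pkl","rb"))["wrist"]; s1=r.snapshot("wrist"); sc=r.snapshot("scene");sd=r.snapshot("side")
pickle.dump((s1,sc,sd),open("s1.pkl","wb"))
cv2.imwrite("pics/w1.png",np.vstack([cv2.resize(np.hstack([s1["frame"],sc["frame"]]),(800,250)),cv2.resize(sd["frame"][0:300,400:640],(400,500))[:, :].repeat(1,0) if 0 else np.hstack([cv2.resize(sd["frame"][0:200,360:640],(490,350)),np.zeros((350,310,3),np.uint8)])])[:,:,::-1])
print(r.sense()["tcp_pos"],r.sense()["contact_force"])
E
```

```text
[ 0.24790187 -0.54665917  0.55268625] [-0.04255059 -0.05468986 -0.53304604]
```

View pics/w1.png

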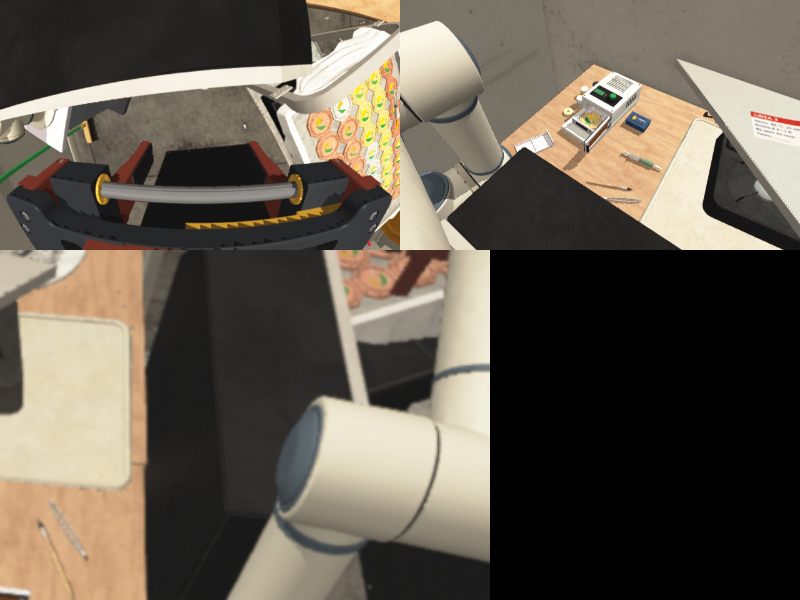

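The picture settles it. The slab is a box with a black top and cream rim, with a top corner at scene (198,237) and side (489,151). I'll compute its height and the panel's near edge before swinging across.

```bash
python3 - <<'E'
from h import *
from station import r
d=pickle.load(open("s0.pkl","rb")); S,C=d["side"],d["scene"]
print("slab corner",tri(S,(489,151),C,(198,237)))
o,a=ray(C,(443,95));_,b=ray(C,(640,370));n=np.cross(a,b)
for p in((190,122),(250,89),(330,46),(392,12)):
    q,dd=ray(S,p);print(p,(q+dd*(n@(o-q))/(n@dd)).round(3))
j=r.sense()["joints"];print(j.round(1))
for rad,z in((.6,.65),(.5,.65),(.45,.65),(.4,.6)):
    az=np.radians(-65.6)
    print(rad,z,r.inverse_kinematics([rad*np.cos(az),rad*np.sin(az),z],[180,0,24.4]))
for q in ([.42,.14,.55],[.42,.14,.225],[.54,.20,.225],[.5,.1,.242],[.56,.02,.242],[.621,.2036,.35]):
    for yw in(25.85,115.85,120,-64,205.85): 
        k=r.inverse_kinematics(q,[180,0,yw]); print(q,yw,None if k is None else np.round(k,0))
E
```

```text
slab corner (array([ 0.25271168, -0.05344884,  0.32930623]), 0.0005058172646901692)
(190, 122) [0.931 0.21  0.184]
(250, 89) [ 1.01  -0.082  0.008]
(330, 46) [ 0.77  -0.19   0.239]
(392, 12) [ 0.782 -0.561  0.113]
[-68.9  10.5  49.4  -0.  120.2  -3.2]
0.6 0.65 [-6.88485010e+01  1.93705433e+01  2.77973942e+01 -2.54444375e-14
  1.32832063e+02 -3.24850097e+00]
0.5 0.65 [-6.94991219e+01  1.60415823e+00  4.80535610e+01 -2.54444375e-14
  1.30342281e+02 -3.89912188e+00]
0.45 0.65 [-6.99331439e+01 -5.94610686e+00  5.53855425e+01 -2.54444375e-14
  1.30560564e+02 -4.33314387e+00]
0.4 0.6 [-7.04760249e+01 -1.69090583e+01  7.04839524e+01 -2.54444375e-14
  1.26425106e+02 -4.87602487e+00]
[0.42, 0.14, 0.55] 25.85 [ 14. -14.  74.  -0. 120.  78.]
[0.42, 0.14, 0.55] 115.85 [ 14. -14.  74.  -0. 120. -12.]
[0.42, 0.14, 0.55] 120 [ 14. -14.  74.   0. 120. -16.]
[0.42, 0.14, 0.55] -64 None
[0.42, 0.14, 0.55] 205.85 [  14.  -14.   74.    0.  120. -102.]
[0.42, 0.14, 0.225] 25.85 [ 14. -18. 110.  -0.  88.  78.]
[0.42, 0.14, 0.225] 115.85 [ 14. -18. 110.   0.  88. -12.]
[0.42, 0.14, 0.225] 120 [ 14. -18. 11
[... 445 characters left out ...]
9.   0.  88. -18.]
[0.5, 0.1, 0.242] 120 [  7.  -7.  99.   0.  88. -23.]
[0.5, 0.1, 0.242] -64 None
[0.5, 0.1, 0.242] 205.85 [   7.   -7.   99.    0.   88. -108.]
[0.56, 0.02, 0.242] 25.85 [-1.  1. 92. -0. 88. 63.]
[0.56, 0.02, 0.242] 115.85 [ -1.   1.  92.   0.  88. -27.]
[0.56, 0.02, 0.242] 120 [ -1.   1.  92.   0.  88. -31.]
[0.56, 0.02, 0.242] -64 None
[0.56, 0.02, 0.242] 205.85 [  -1.    1.   92.    0.   88. -117.]
[0.621, 0.2036, 0.35] 25.85 [ 15.  13.  67.  -0. 100.  79.]
[0.621, 0.2036, 0.35] 115.85 [ 15.  13.  67.   0. 100. -11.]
[0.621, 0.2036, 0.35] 120 [ 15.  13.  67.   0. 100. -15.]
[0.621, 0.2036, 0.35] -64 None
[0.621, 0.2036, 0.35] 205.85 [  15.   13.   67.    0.  100. -101.]
```

Slab top is at z 0.33, so I'll lift, pull in and swing over it, then come down in front of the tray (front face at lamp x of about -89).

```bash
cat >> h.py <<'E'
LO=np.array([.551,.2064]);YAW=25.85;_y=np.radians(YAW);LR=np.array([[np.cos(_y),-np.sin(_y)],[np.sin(_y),np.cos(_y)]])
def lw(x,y,z):return [*(LO+LR@np.array([x,y])),z]
def wl(p):return LR.T@(np.array(p)[:2]-LO)
def fl(r):
    f=np.array(r.sense()["contact_force"]);return np.r_[LR.T@f[:2],f[2]]
E
python3 - <<'E'
from h import *
from station import r
az=np.radians(-65.6)
r.grab(3)
r.servo_line([.5*np.cos(az),.5*np.sin(az),.65],speed=.25)
r.reach(lw(-135,0,0)[:0] or lw(-.135,0,.55),[180,0,YAW])
print(r.sense()["clock"],r.sense()["opening"])
r.servo_line(lw(-.135,0,.28),speed=.25)
r.servo_line(lw(-.135,0,.227),speed=.1)
s=r.snapshot("side");cv2.imwrite("pics/side2.png",cv2.resize(s["frame"][140:290,190:420],None,fx=3.4,fy=3.4)[:,:,::-1])
s=r.sense();print(s["clock"],wl(s["tcp_pos"]),s["tcp_pos"],fl(r))
E
```

```text
5.8083 0.00040015180808572183
7.775 [-1.34711156e-01 -3.99712342e-05] [0.42978566 0.14762773 0.227896  ] [ 0.45102038 -0.8453144  -0.03175863]
```

View pics/side2.png

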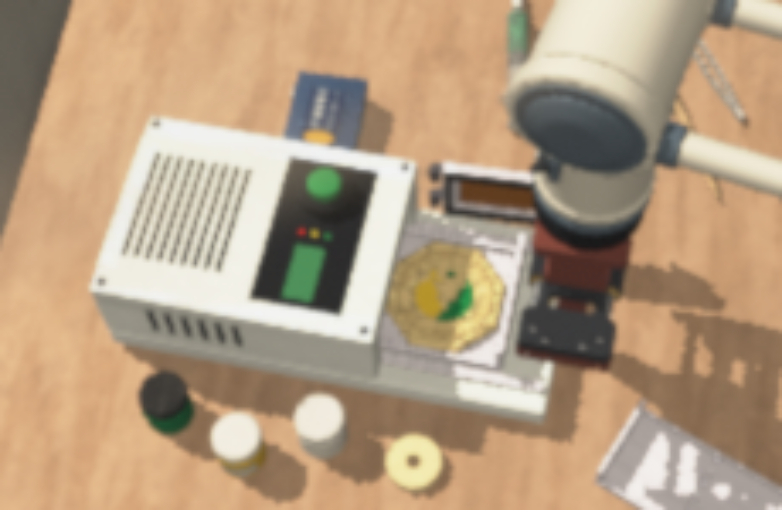

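The gripper is centred in front of the tray plate at (570,300) in the crop, and clear of the hatch. Now for the push, with force checks.

```bash
python3 - <<'E'
from h import *
from station import r
x=-.135;log=[];hit=0
while x<-.004:
    x+=.006 if x<-.028 else .0015
    r.servo_line(lw(x,0,.227),speed=.05)
    f=fl(r);s=r.sense();log.append((round(x*1000,1),round(wl(s["tcp_pos"])[0]*1000,1),*f.round(1)))
    if abs(f[0])>(11 if x>-.028 else 14): break
for l in log[::2] if len(log)>24 else log: print(*l)
print(log[-1],r.sense()["clock"])
E
```

```text
-129.0 -128.6 -0.4 -0.0 -0.8
-117.0 -116.8 -0.3 -0.2 0.1
-105.0 -104.8 -0.5 -0.4 0.7
-93.0 -92.9 -0.6 -0.9 -0.1
-81.0 -80.9 -0.3 -0.2 -0.1
-69.0 -68.9 -1.4 -0.4 0.2
-57.0 -56.9 -0.2 -0.1 -0.1
-45.0 -44.9 -1.3 -0.6 -0.0
-33.0 -32.9 -0.1 0.7 -0.4
-25.5 -25.7 -3.9 -0.0 1.6
-22.5 -22.5 -3.2 1.1 0.9
-19.5 -19.4 -3.5 -0.2 0.5
-16.5 -16.5 -2.9 -0.2 1.1
-13.5 -13.5 -3.0 -0.3 0.7
-10.5 -12.0 -16.1 0.1 8.8
(-10.5, np.float64(-12.0), np.float64(-16.1), np.float64(0.1), np.float64(8.8)) 15.325
```

The tray has bottomed: finger centre at lamp x -12, so its front face is at -2 as specified, with 16 N. Next is the hatch.

```bash
python3 - <<'E'
from h import *
from station import r
def pose(th,off=.014,z=.242):
    yh=np.array([-np.sin(th),np.cos(th)]);xh=np.array([np.cos(th),np.sin(th)])
    p=np.array([-.013,-.078])+.116*yh-off*xh
    return lw(*p,z),[180,0,YAW+np.degrees(th)],xh
r.servo_line(lw(-.05,0,.227),speed=.08)
r.servo_line(lw(-.05,0,.32),speed=.2)
s=r.snapshot("side");cv2.imwrite("pics/side3.png",s["frame"][:,:,::-1])
p,o,_=pose(2.0); p[2]=.32; r.reach(p,o)
p[2]=.242; r.servo_line(p,speed=.12)
th=2.0;log=[]
while th>-.03:
    th-=.1 if th>.15 else .02
    p,o,xh=pose(th); r.servo_line(p,o,speed=.07 if th>.15 else .03)
    f=fl(r);n=f[:2]@xh; log.append((round(th,2),n.round(1)))
    if n<-(6 if th>.15 else 8): break
print(log,r.sense()["clock"])
s=r.snapshot("side");cv2.imwrite("pics/side4.png",np.hstack([cv2.resize(q[165:275,210:370],None,fx=2.5,fy=2.5) for q in(cv2.imread("pics/side3.png"),s["frame"][:,:,::-1])]))
E
```

```text
[(1.9, np.float64(0.2)), (1.8, np.float64(-0.1)), (1.7, np.float64(-0.3)), (1.6, np.float64(0.3)), (1.5, np.float64(-0.2)), (1.4, np.float64(1.2)), (1.3, np.float64(-1.3)), (1.2, np.float64(0.3)), (1.1, np.float64(0.1)), (1.0, np.float64(0.1)), (0.9, np.float64(0.2)), (0.8, np.float64(-0.3)), (0.7, np.float64(0.9)), (0.6, np.float64(0.3)), (0.5, np.float64(0.4)), (0.4, np.float64(0.2)), (0.3, np.float64(-0.0)), (0.2, np.float64(0.9)), (0.1, np.float64(-0.0)), (0.08, np.float64(0.6)), (0.06, np.float64(0.3)), (0.04, np.float64(-0.5)), (0.02, np.float64(-0.1)), (-0.0, np.float64(-4.5)), (-0.02, np.float64(-16.7))] 27.15
```

View pics/side4.png

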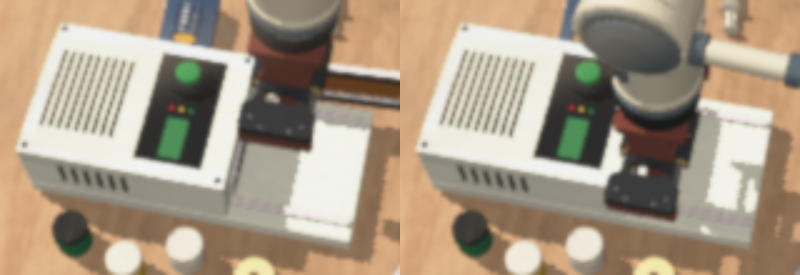

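A firm stop at θ of about 0 means the hatch is shut, and the first half shows the empty shelf with the tray flush. I'll back off, lift and check the hatch before pressing.

```bash
python3 - <<'E'
from h import *
from station import r
r.servo_line(lw(-.08,.038,.242),speed=.1)
r.servo_line(lw(-.08,.038,.40),speed=.2)
r.reach([.6212,.2036,.45],[180,0,YAW])
r.servo_line([.6212,.2036,.325],speed=.15)
s=r.snapshot("scene");d=r.snapshot("side");pickle.dump((s,d),open("s4.pkl","wb"))
cv2.imwrite("pics/f.png",np.hstack([cv2.resize(s["frame"][100:260,240:400],(400,400)),cv2.resize(d["frame"][165:275,230:340],(400,400))])[:,:,::-1])
print(r.sense()["clock"],r.sense()["tcp_pos"])
E
```

```text
30.6333 [0.62131225 0.20365306 0.3269069 ]
```

View pics/f.png

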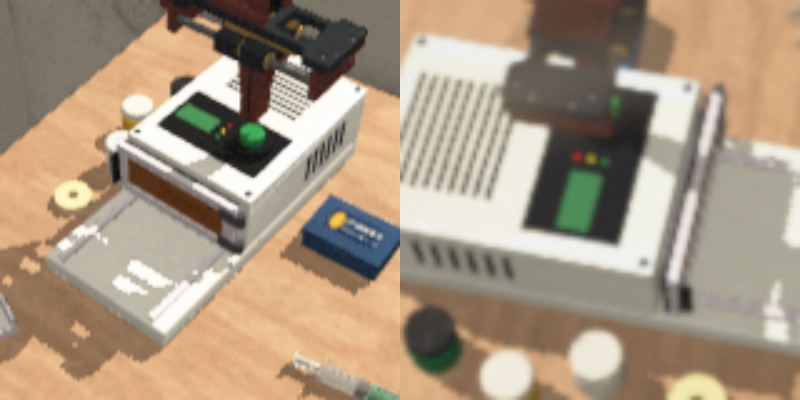

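The hatch is shut parallel to the mouth (amber face at (175,195)), nothing else has moved, and the finger is above the button at (252,130). I'll press now.

```bash
python3 - <<'E'
from h import *
from station import r
b=r.sense()["contact_force"][2];z=.325;log=[]
r.servo_line([.6212,.2036,.308],speed=.06);z=.308
while z>.289:
    z-=.001;r.servo_line([.6212,.2036,z],speed=.02)
    s=r.sense();f=s["contact_force"][2]-b;log.append((round((s["tcp_pos"][2]-.182)*1000,1),round(float(f),1)))
    if f>11:break
r.wait(.2);print(log,r.sense()["contact_force"])
r.servo_line([.6212,.2036,.45],speed=.15);r.wait(.3)
s=r.snapshot("scene");g=green(s,(300,130,360,170));print(g,r.sense()["clock"])
E
```

```text
[(np.float64(125.1), -0.2), (np.float64(124.3), 1.2), (np.float64(123.2), 1.0), (np.float64(122.2), 1.6), (np.float64(121.2), 2.2), (np.float64(120.2), 3.3), (np.float64(119.1), 2.9), (np.float64(118.4), 4.8), (np.float64(118.3), 7.8), (np.float64(118.2), 10.7), (np.float64(118.2), 13.6)] [-3.48882618 -0.67863417 14.42886088]
[(np.int32(97), (np.float64(318.7), np.float64(146.6))), (np.int32(86), (np.float64(340.5), np.float64(153.6)))] 35.5333
```

The button travelled about 6 mm to a hard stop with roughly 4 N of spring, and it is back up at its original pixel. Handing in.

```bash
python3 - <<'E'
from station import r
print(r.hand_in())
E
```

```text
the job is handed in; nothing more can be done
None
```

I pushed the tray fully in, shut the hatch, then pressed and released the start button, and handed the job in at about 36 s; the station gave no verdict on the result.

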